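# Set a batten out over the drip tray for sealing, and hold it

## Robot

A 6-joint arm with a two-finger parallel gripper is mounted at the origin on the work surface. World frame = base frame: x ahead of the robot, y to its left, z up, the work surface at z = 0. Lengths are in m, angles in rad, forces in N, time in s.
With the tool pointing down it reaches from about 0.3 to 0.775 m from the base axis. Payload 14.6 kg.
Tool frame: the origin (TCP) lies between the finger pads; the fingertips stand 22 mm ahead of it and the grasp point (between the pads) lies 3 mm ahead of it; z points along the fingers, y is the direction in which the jaws open and shut (so a half turn about z gives the same grasp; the last joint's range is limited). The gripper opens to 85 mm and grips with 20 to 120 N. Pads are 22 mm wide; open, the fingers measure 114 mm over their backs; the gripper's body (76 mm by 85 mm) begins 54 mm behind the grasp point. The pads swing forward as they close: fully open they stand 13 mm farther back than shut.
Start: joints at [-1.294, 0.3, 1.521, -0, 1.321, -0.067], TCP at [0.185, -0.518, 0.253] pointing down, gripper open.
Joint ranges: [-3.03, 3.03], [-0.79, 2.21], [0.23, 2.52], [-1.04, 4.18], [0, 3.07], [-2.55, 2.55]. Speed limits (rad/s): [2.22, 2.22, 2.57, 3.14, 3.14, 3.14].

## Interface

Orientations are given as a rotation vector (axis times angle).
In Python, from station import ctrl gives the robot as it stands. Calls block until the motion is done:
- ctrl.reach(position, orientation): joint-space move of the TCP to a pose.
- ctrl.move_linear(position, speed=0.15, frame=None, guard=None): straight line of the TCP; frame=None keeps the orientation; speed is the mean speed in m/s. With guard (N) it stops when the force on the tool has changed by that much, and returns True; else False.
- ctrl.move_j(angles): joint-space move.
- ctrl.let_go() and ctrl.clamp(effort=None): open the fingers fully, or close them until they stop; effort is the grip in N (None keeps the last).
- ctrl.wait(seconds).
- ctrl.inverse_kinematics(position, orientation): joint angles nearest the present ones, or None.
- ctrl.sense(): the state.
- ctrl.grab_frame(name): name is "scene" or "top" or "wrist"; returns the picture (400x640x3 uint8, blue, green, red); there is no depth.
- ctrl.camera_model(name): a dict with "camera_matrix" (3x3 intrinsics, pixels), "rvec" (rotation vector, rad) and "tvec" (3), from world to camera coordinates, as OpenCV has them. Camera axes: x right, y down, z forward; pixel columns grow to the right and rows downward; lengths in m; the calibration is good to about 2 mm. A picture is of the moment at which its call begins: read the wrist's pose just before it. camera_model takes no time and is no camera call; for the wrist camera it gives the pose at the moment of the call.
A pose or a line that the arm cannot do raises ctrl.MotionError and nothing moves.
- ctrl.close_job(): hands the job in, once; it reports no verdict.
The state is a dict: "clock": time; "joints": joint angles; "joint_vel": joint speeds; "effort": joint torques, N m; "eef_pos": TCP position; "ee_rot": TCP orientation; "contact_force": force on the tool from outside, world axes, zero at the start; "ft_torque": the same for the moment, N m; "gripper_width": finger opening in m.
Only numpy, scipy, OpenCV 4.12 (cv2) and the standard library are available. Lean on these libraries where they do the work, as an engineer would, in place of code of your own. Each camera call takes 0.05 s, during which the arm holds its last target. There are 200 camera calls.

## Task

Set the wooden batten out for sealing: without lifting it off the plywood riser or letting it tip, slide it lengthwise out over the steel drip tray, on whichever side of the riser the tray stands, until the second of its two pencil lines (the one farther from the tray, past the middle) lies along that edge of the riser. Over half of it then hangs out and would tip, so finish while still holding it flat and still by the tail over the riser, with nothing but the riser and your own hold bearing on it: do not let go. Leave everything else on the bench where it is.

Things in the scene. Friction and masses are not known exactly. Their poses are not given: they have to be found in the camera images.
- riser: plywood bench riser, fixed: a flat, grey-faced top 300 (x) by 200 (y) by 18 mm thick on two cheeks, 100 mm high. Origin at the centre of its underside on the bench; z up, top surface at z = 100 mm; the batten lies across it along its y. Its yaw varies by up to 0.15 rad
- riser_edge_left (a point): middle of the riser's left (+y) top edge, 100 mm from its centre and 100 mm above the bench; axes as the riser's
- riser_edge_right (a point): middle of the riser's right (-y) top edge, 100 mm from its centre and 100 mm above the bench; axes as the riser's
- batten_mid (a point): centre (half-way up) of the loose pale wooden batten, 440 mm long (its y), 50 mm wide (its x), 20 mm thick (z), 0.18 to 0.36 kg, balanced at its middle, resting flat on the riser with both ends hanging out; it starts up to 0.12 rad askew of the riser. It slides by friction only. Can be gripped across its 50 mm width
- batten: the same batten, origin at the centre of its underside, axes as above
- line_left (a point): middle of the left pencil line on the batten's upper face, 40 mm to the left (+y) of its middle; the dark lines are 4 mm wide, run across the batten and down its sides; axes as the batten's. It is the line to use if the tray stands on the right
- line_right (a point): middle of the right pencil line on the batten's upper face, 40 mm to the right (-y) of its middle. It is the line to use if the tray stands on the left (260 mm of the batten then hang out)
- tip_left (a point): centre of the batten's left (+y) end face, 220 mm from its middle
- tip_right (a point): centre of the batten's right (-y) end face, 220 mm from its middle
- tray_in (a point): centre of the inner floor (3 mm above the bench) of the loose, shallow steel drip tray, 180 (x) by 280 (y) by 26 mm high, standing on the bench on either the left or the right of the riser, its middle about 265 mm from the riser's middle; z up
- tray: the same tray, origin at the centre of its underside
- boards: bystander: loose stack of three wooden pressing boards, 160 by 220 by 36 mm high, on the bench on the other side of the riser from the tray; origin at the centre of its underside
- folder: bystander: pale flat folding tool, 20 by 150 by 5 mm, lying on the pressing boards; origin at its underside
- brush: bystander: flat wooden brush, about 210 mm long and 15 mm high, lying in the drip tray; origin under its head
- weight: bystander: brass weight with a knob, 42 mm across, 49 mm high, standing on the riser's top near its far (+x) edge; origin at its foot
- sealer: bystander: metal can 72 mm across, 95 mm high, on the bench on the far left, beyond the tray or boards; origin at its foot
- brushpot: bystander: white pot 72 mm across, 105 mm high, with brushes standing in it to about 260 mm, on the bench on the far right, beyond the tray or boards; origin at its foot
- dish: bystander: shallow white dish 104 mm across, 22 mm high, on the bench near the robot on the left; origin at its foot

How it is judged:
By the outcome, as a careful person would: the job done as asked, in the order asked, and still so for the second after the job is handed in, while the arm keeps its last pose, push and grip.
It also fails if it takes over 32 s, if anything falls off the work surface, if the arm or the gripper's body presses on something with over 40 N, if the wrist force passes 120 N, or if a joint passes its speed limit or range.

## Working session

There is one attempt and no reset: what is moved stays moved. The work goes in short steps, each a Python script; the robot and the scene stay as the last script left them, time stands still between calls to the robot, and variables do not carry over. Pictures are saved under pics/ and viewed, about 8 in all and at most 12, crops included, and the job is handed in when it is done.

```bash
ls; mkdir -p pics; python3 - <<'E'
from station import ctrl
import cv2,numpy as np
s=ctrl.sense();print(s['clock'],s['eef_pos'],s['ee_rot'],s['gripper_width'])
for n in('scene','top'):
    f=ctrl.grab_frame(n);cv2.imwrite(f'pics/{n}0.png',f)
    m=ctrl.camera_model(n);R=cv2.Rodrigues(np.array(m['rvec']))[0];print(n,np.array(m['camera_matrix']).tolist(),(-R.T@np.array(m['tvec']).ravel()),R.tolist())
E
```

```text
pics
0.0 [ 0.18533019 -0.51759802  0.25270596] [-3.09409918e+00 -5.37181035e-01  1.88968213e-04] 0.0853148739908776
scene [[454.8096466669878, 0.0, 319.2935482403519], [0.0, 454.8096466669878, 198.56325721289923], [0.0, 0.0, 1.0]] [1.28721424 0.34337098 1.13522611] [[-0.4033827520225729, 0.9150169534269262, 0.005131307046143174], [0.7001354492562782, 0.31225371035903515, -0.6421121187625456], [-0.5891457443327628, -0.2554243436094574, -0.7665935667785589]]
top [[374.96321913567186, 0.0, 317.05608807408504], [0.0, 374.96321913567186, 201.2494900268246], [0.0, 0.0, 1.0]] [ 0.3025507  -0.02660798  1.57432263] [[0.007314712448976302, -0.9998136260730093, -0.01786639584609915], [-0.9924659975527381, -0.0050734288555366325, -0.1224152932492343], [0.1223018343420777, 0.018627223045546135, -0.9923181384405781]]
```

View pics/top0.png

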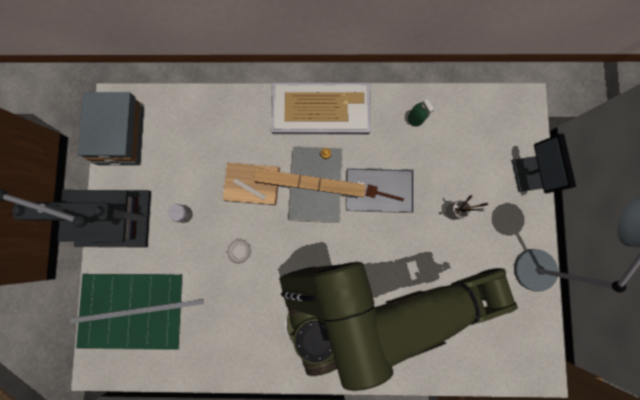

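View pics/scene0.png

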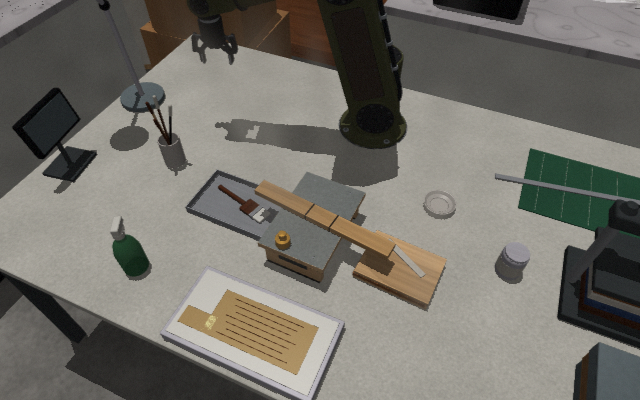

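The tray (steel, holding the brush) is on the right (−y): top view px (380,190). The boards are on the left (251,184), so the target is line_left on the right edge. In the top view the batten runs (253,174)–(368,189), the riser corners are (293,147), (342,149), (339,221) and (288,220), and the weight is at (326,154).

```bash
cat > h.py <<'E'
from station import ctrl
import cv2,numpy as np
from scipy.spatial.transform import Rotation as Ro
def ray(m,px,z):
    "pixels -> world xy at height z"
    K=np.array(m['camera_matrix']);R=cv2.Rodrigues(np.array(m['rvec']))[0];t=np.array(m['tvec']).ravel()
    c=-R.T@t;p=np.atleast_2d(np.array(px,float));d=(R.T@np.linalg.solve(K,np.c_[p,np.ones(len(p))].T)).T
    return (c+d*((z-c[2])/d[:,2])[:,None])[:,:2]
def proj(m,P):
    return cv2.projectPoints(np.array(P,float).reshape(-1,3),np.array(m['rvec'],float),np.array(m['tvec'],float),np.array(m['camera_matrix']),None)[0].reshape(-1,2)
def down(yaw):
    "tool z down, tool y (jaw axis) at angle yaw from world x"
    y=np.array([np.cos(yaw),np.sin(yaw),0]);z=np.array([0,0,-1.]);return Ro.from_matrix(np.c_[np.cross(y,z),y,z]).as_rotvec()
E
python3 - <<'E'
from h import *
np.set_printoptions(precision=3,suppress=True)
m=ctrl.camera_model('top')
c=ray(m,[(293,147),(342,149),(339,221),(288,220)],.1);print('riser',c,c.mean(0))
b=ray(m,[(253,174),(368,189)],.12);d=b[0]-b[1];print('bat',b,b.mean(0),np.linalg.norm(d),np.arctan2(-d[0],d[1]))
print('wt',ray(m,[(326,154)],.14))
w=ctrl.camera_model('wrist');R=cv2.Rodrigues(np.array(w['rvec']))[0];cp=-R.T@np.array(w['tvec']).ravel()
s=ctrl.sense();T=Ro.from_rotvec(s['ee_rot']).as_matrix();print('cam in tool',T.T@(cp-s['eef_pos']),(R@T).tolist(),w['camera_matrix'])
for yaw in(0,np.pi):
  for p in ([.4,0,.35],[.45,.12,.13],[.45,-.02,.13],[.35,.0,.4]):
    q=ctrl.inverse_kinematics(np.array(p),down(yaw));print(yaw,p,q)
E
```

```text
riser [[ 0.705  0.1  ]
 [ 0.697 -0.098]
 [ 0.406 -0.086]
 [ 0.409  0.115]] [0.554 0.008]
bat [[ 0.589  0.255]
 [ 0.531 -0.198]] [0.56  0.028] 0.4570583297568601 -0.12721479073062414
wt [[ 0.666 -0.033]]
cam in tool [ 0.078 -0.    -0.12 ] [[0.00018446025253085314, 0.9999998916884811, 0.0004273142189464708], [-0.9537935820877015, 0.00030432893381675583, -0.3004624937528992], [-0.3004625912534308, -0.00035214617209233356, 0.9537935349174617]] [[353.005   0.    321.541]
 [  0.    353.005 203.501]
 [  0.      0.      1.   ]]
0 [0.4, 0, 0.35] [-0.092 -0.108  1.744 -0.     1.505 -0.092]
0 [0.45, 0.12, 0.13] [ 0.182  0.265  1.881 -0.     0.995  0.182]
0 [0.45, -0.02, 0.13] [-0.126  0.234  1.921 -0.     0.986 -0.126]
0 [0.35, 0.0, 0.4] [-0.105 -0.241  1.744 -0.     1.639 -0.105]
3.141592653589793 [0.4, 0, 0.35] None
3.141592653589793 [0.45, 0.12, 0.13] None
3.141592653589793 [0.45, -0.02, 0.13] None
3.141592653589793 [0.35, 0.0, 0.4] None
```

```bash
python3 - <<'E'
from h import *
import json
np.set_printoptions(precision=3,suppress=True)
ctrl.reach(np.array([.565,.12,.32]),down(-.1))
s=ctrl.sense();print(s['clock'],s['eef_pos'],s['contact_force'],s['joints'])
m=ctrl.camera_model('wrist');f=ctrl.grab_frame('wrist');cv2.imwrite('pics/w1.png',f)
json.dump({k:np.array(v).tolist() for k,v in m.items()},open('w1.json','w'))
E
```

```text
2.7333 [0.565 0.119 0.32 ] [-0.229  0.063 -0.488] [ 0.145  0.322  1.338 -0.     1.481  0.246]
```

View pics/w1.png

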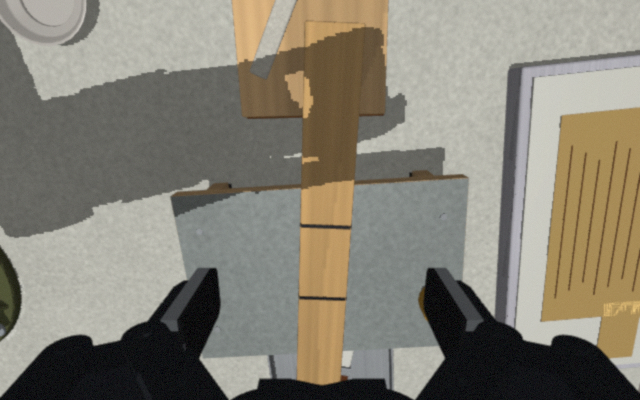

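The wrist view shows the batten with its tip at px (335,22), line_left at v≈227 and line_right at v≈298. The riser's left edge runs (173,193)–(467,178) and its right edge (tray side) is at v≈355. I'll refine these by edge profiles.

```bash
cat > fit.py <<'E'
from h import *
import json
def edge(g,a,b,half=6,n=25,vert=False):
    "fit a line to the strongest gradient across the segment a-b (half px search); returns 2 fitted end points, rms"
    a,b=np.array(a,float),np.array(b,float);d=(b-a)/np.linalg.norm(b-a);nn=np.array([-d[1],d[0]]);o=np.arange(-half,half+.01,.25);P=[]
    for t in np.linspace(0.03,.97,n):
        q=a+t*(b-a)+o[:,None]*nn
        v=cv2.remap(g,q[:,0].astype('f4')[None],q[:,1].astype('f4')[None],cv2.INTER_LINEAR)[0]
        w=np.abs(np.gradient(cv2.GaussianBlur(v[None],(1,1),0)[0]));w=np.convolve(w,np.ones(5)/5,'same');w[:3]=w[-3:]=0
        P.append(((b-a)@(a+t*(b-a)-a)/np.linalg.norm(b-a),o[w.argmax()]))
    P=np.array(P);k=np.ones(len(P),bool)
    for _ in range(4):
        c=np.polyfit(P[k,0],P[k,1],1);r=P[:,1]-np.polyval(c,P[:,0]);k=abs(r)<max(1.,2*np.median(abs(r)))
    L=np.linalg.norm(b-a);return np.array([a+np.polyval(c,0)*nn,b+np.polyval(c,L)*nn]),r[k].std(),k.sum()
def dark(g,a,b,half=6,n=15):
    "darkest-line centre along segment a-b"
    a,b=np.array(a,float),np.array(b,float);d=(b-a)/np.linalg.norm(b-a);nn=np.array([-d[1],d[0]]);o=np.arange(-half,half+.01,.25);P=[]
    for t in np.linspace(0.1,.9,n):
        q=a+t*(b-a)+o[:,None]*nn
        v=cv2.remap(g,q[:,0].astype('f4')[None],q[:,1].astype('f4')[None],cv2.INTER_LINEAR)[0].astype(float)
        w=np.clip(np.median(v)-15-v,0,None);P.append((t,(w*o).sum()/(w.sum()+1e-9)))
    P=np.array(P);c=np.polyfit(*P.T,1);return np.array([a+np.polyval(c,0)*nn,b+np.polyval(c,1)*nn]),(P[:,1]-np.polyval(c,P[:,0])).std()
E
python3 - <<'E'
from fit import *
np.set_printoptions(precision=4,suppress=True)
m={k:np.array(v) for k,v in json.load(open('w1.json')).items()}
im=cv2.imread('pics/w1.png');g=cv2.cvtColor(im,cv2.COLOR_BGR2GRAY)
S={'rL_a':((180,193),(295,187),.1),'rL_b':((360,183),(460,179),.1),'rR_a':((215,356),(290,353),.1),'rR_b':((352,352),(420,349),.1),
'bl':((305,60),(298,370),.12),'br':((357,130),(343,350),.12),'tip':((308,22),(360,23),.12)}
out=im.copy()
for k,(a,b,z) in S.items():
    p,r,n=edge(g,a,b);w=ray(m,p,z);d=w[1]-w[0];print(k,p.ravel(),'rms%.2f n%d'%(r,n),w.ravel(),'ang',np.arctan2(d[1],d[0]))
    cv2.line(out,*[tuple(int(x) for x in q) for q in p.round()],(0,0,255),1)
for k,a,b in(('ll',(303,226),(349,227)),('lr',(301,298),(345,298))):
    p,r=dark(g,a,b);w=ray(m,p,.12);d=w[1]-w[0];print(k,p.ravel(),'rms%.2f'%r,w.ravel(),w.mean(0),'ang',np.arctan2(d[1],d[0]))
cv2.imwrite('pics/w1f.png',cv2.resize(out[:,150:490],None,fx=1.5,fy=1.5))
E
```

```text
rL_a [179.8689 190.4868 295.0977 188.8733] rms0.77 n16 [0.4233 0.1175 0.538  0.1075] ang -0.08684161441902688
rL_b [360.0275 183.6885 459.9487 177.7172] rms0.26 n21 [0.6028 0.1063 0.7015 0.1023] ang -0.03969533186756326
rR_a [215.0468 357.1706 290.0249 353.6226] rms0.23 n24 [ 0.4195 -0.0856  0.5075 -0.0895] ang -0.0449208868954232
rR_b [351.9029 349.7985 419.8907 346.5231] rms0.34 n22 [ 0.5798 -0.0915  0.6586 -0.095 ] ang -0.04393547006785552
bl [304.344   59.9852 297.1443 369.9807] rms0.28 n18 [ 0.5616  0.2236  0.5165 -0.0955] ang -1.7114086785561937
br [357.5411 130.0344 341.0617 349.8767] rms0.43 n25 [ 0.6022  0.1611  0.5676 -0.0735] ang -1.7172172040768712
tip [308.0216  20.8745 359.9824  23.9132] rms0.34 n16 [0.5681 0.2528 0.6102 0.2463] ang -0.1534485838343453
ll [303.0139 225.3613 348.9979 227.0977] rms0.07 [0.5432 0.0756 0.5874 0.0693] [0.5653 0.0724] ang -0.1418768500652246
lr [301.     297.2084 345.     298.7891] rms0.09 [ 0.5318 -0.0035  0.5771 -0.01  ] [ 0.5544 -0.0067] ang -0.1429392289119877
```

View pics/w1f.png

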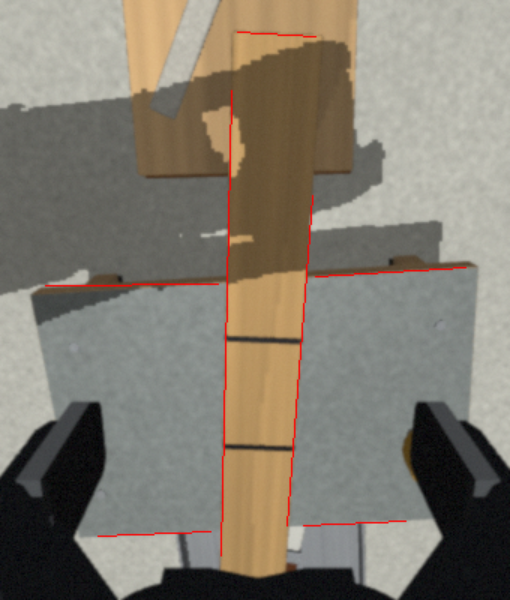

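Checks out: line spacing 79.8 mm, riser depth 199 mm, riser yaw −0.040, batten yaw −0.143. Line_left has to travel about 163.5 mm toward −y. I'll grip at +100 mm from the middle with the tips above the riser top.

```bash
python3 - <<'E'
from h import *
np.set_printoptions(precision=4,suppress=True)
def st(t):
    s=ctrl.sense();print(t,round(s['clock'],2),s['eef_pos'],'F',s['contact_force'],'T',s['ft_torque'],'w',round(s['gripper_width'],4));return s
o=down(-.143)
ctrl.reach(np.array([.5742,.1319,.22]),o)
print(ctrl.move_linear(np.array([.5742,.1319,.127]),speed=.12,guard=8));st('down')
ctrl.clamp(50);st('clamp')
cv2.imwrite('pics/s2.png',ctrl.grab_frame('scene'));
w=ctrl.grab_frame('wrist');cv2.imwrite('pics/w2.png',w)
sc=cv2.resize(cv2.imread('pics/s2.png')[130:280,230:450],None,fx=2.6,fy=2.6,interpolation=cv2.INTER_CUBIC)
cv2.imwrite('pics/s2c.png',sc)
E
```

```text
False
down 4.19 [0.5747 0.132  0.128 ] F [ 0.0655 -0.0849  0.2913] T [ 0.0444  0.0075 -0.0034] w 0.0854
clamp 4.62 [0.5745 0.1319 0.1278] F [-1.5233 -0.9553  5.7905] T [-0.05    0.3283 -0.018 ] w 0.0488
```

View pics/s2c.png

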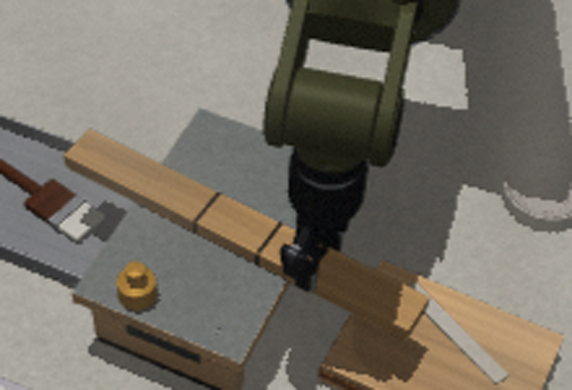

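View pics/w2.png

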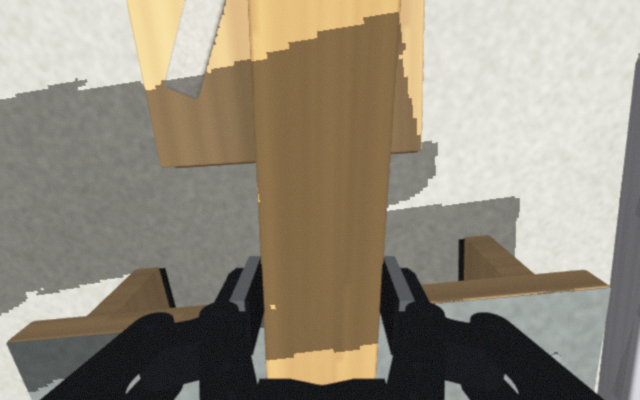

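Clean grip: the width is 48.8 mm, the batten sits parallel between the pads, and the fingertips are at about the batten's underside level in the scene crop (308,288). Next is the slide, starting with a short guarded stretch where the fingers cross onto the riser.

```bash
python3 - <<'E'
from h import *
np.set_printoptions(precision=4,suppress=True)
def st(t):
    s=ctrl.sense();print(t,round(s['clock'],2),s['eef_pos'],Ro.from_rotvec(s['ee_rot']).as_matrix()[:,1],'F',s['contact_force'],'T',s['ft_torque'],'w',round(s['gripper_width'],4));return s
p0=np.array([.5742,.1319,.127]);ry=np.array([.04,.9992,0])
y0,y1=-.143,-.040
for d,g in((.03,10),(.06,12),(.10,12),(.14,12)):
    a=y0+(y1-y0)*min(1,d/.10)
    hit=ctrl.move_linear(p0-d*ry,speed=.04,frame=down(a),guard=g);st((d,hit))
    if hit:break
for n in('scene','top'):cv2.imwrite(f'pics/{n}3.png',ctrl.grab_frame(n))
a=cv2.resize(cv2.imread('pics/scene3.png')[130:280,200:400],None,fx=3,fy=3,interpolation=cv2.INTER_CUBIC)
cv2.imwrite('pics/s3c.png',a)
E
```

```text
(0.03, False) 5.62 [0.5734 0.1019 0.1278] [ 0.9937 -0.112   0.0014] F [-0.0869  0.1284  6.2068] T [ 0.0795  0.208  -0.0984] w 0.0485
(0.06, False) 6.52 [0.5722 0.0719 0.1278] [ 0.9967 -0.0812  0.0014] F [0.1189 0.3832 6.6272] T [ 0.0624  0.2499 -0.0904] w 0.0488
(0.1, False) 7.67 [0.5706 0.032  0.1278] [ 0.9992 -0.04    0.0015] F [0.3738 1.503  6.606 ] T [ 0.2507  0.2725 -0.0941] w 0.0487
(0.14, False) 8.82 [ 0.569  -0.008   0.1278] [ 0.9992 -0.0401  0.0015] F [-0.5159  1.0927  5.689 ] T [ 0.2155  0.1929 -0.1199] w 0.0486
```

View pics/s3c.png

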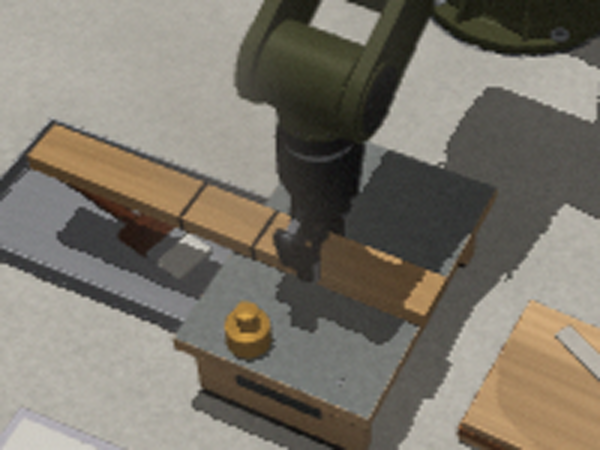

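The slide is smooth: Fz steady at about 6 N, batten flat, 23.5 mm left by plan. In the crop line_left is near (265,232) and the riser's right edge runs about (178,340)→(230,265). I'll measure the remaining gap in this image.

```bash
cat > gap.py <<'E'
from fit import *
import sys
np.set_printoptions(precision=4,suppress=True)
def gap(path,ea,eb,la,lb):
    m=ctrl.camera_model('scene');g=cv2.cvtColor(cv2.imread(path),cv2.COLOR_BGR2GRAY)
    p,r,n=edge(g,ea,eb,half=5);e=ray(m,p,.1)
    l,rl=dark(g,la,lb,half=4);w=ray(m,l,.12)
    ry=np.array([.04,.9992]);d=e[1]-e[0];dl=w[1]-w[0]
    print('edge',p.ravel(),r,n,e@ry,'ang',np.arctan(d[1]/d[0]));print('line',l.ravel(),rl,w@ry,'ang',np.arctan(dl[1]/dl[0]))
    print('gap mm',1e3*((w@ry).mean()-(e@ry).mean()))
if __name__=='__main__':gap(sys.argv[1],*[tuple(float(v) for v in a.split(',')) for a in sys.argv[2:]])
E
python3 gap.py pics/scene3.png 260.3,241.7 275,219.5 291,203 286.5,211
python3 - <<'E'
from h import *
m=ctrl.camera_model('scene');ry=np.array([.04,.9992]);rx=np.array([.9992,-.04])
for n,c,z in(('edge',-.0687,.1),('line',-.0687+.0235,.12)):
    for x in (.54,.57,.59,.62,.69):
        q=rx*x+ry*(c) ;print(n,x,proj(m,[*q,z]).round(1))
E
```

```text
edge [258.2287 240.3285 273.318  218.3862] 0.22274404395002317 24 [-0.0667 -0.0673] ang -0.03254418328178978
line [292.6248 203.914  286.3048 210.8902] 1.3930855214957591 [-0.0347 -0.0386] ang -0.16925968322516963
gap mm 30.340021174116327
edge 0.54 [[285.7 199.9]]
edge 0.57 [[280.8 207. ]]
edge 0.59 [[277.4 211.8]]
edge 0.62 [[272.2 219.2]]
edge 0.69 [[259.6 237.2]]
line 0.54 [[292.5 198.3]]
line 0.57 [[287.5 205.4]]
line 0.59 [[284.1 210.3]]
line 0.62 [[279.  217.8]]
line 0.69 [[266.3 236.1]]
```

```bash
python3 - <<'E'
from h import *
np.set_printoptions(precision=4,suppress=True)
p0=np.array([.5742,.1319,.127]);ry=np.array([.04,.9992,0])
print(ctrl.move_linear(p0-.159*ry,speed=.03,frame=down(-.04),guard=12))
s=ctrl.sense();print(round(s['clock'],2),s['eef_pos'],s['contact_force'],s['gripper_width'])
for n in('scene','top','wrist'):cv2.imwrite(f'pics/{n}4.png',ctrl.grab_frame(n))
a=cv2.resize(cv2.imread('pics/scene4.png')[185:255,240:320],None,fx=8,fy=8,interpolation=cv2.INTER_CUBIC)
b=cv2.resize(cv2.imread('pics/top4.png')[165:235,310:370],None,fx=8,fy=8,interpolation=cv2.INTER_CUBIC)
cv2.imwrite('pics/s4c.png',a)
E
```

```text
False
9.7 [ 0.5682 -0.027   0.1278] [0.4389 1.7894 5.6469] 0.04841324261720249
```

View pics/s4c.png

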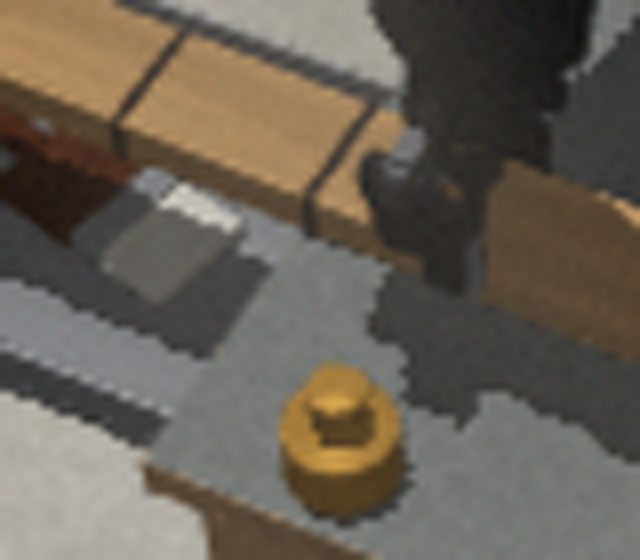

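View pics/wrist4.png

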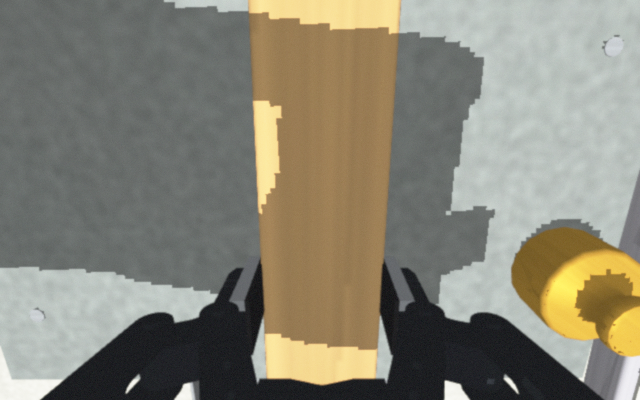

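The scene crop shows the edge running (150,462)→(298,238) and line_left from (375,107) to (318,185) on the top face, then down the side to about (309,228), so only a few mm short. The wrist view (6 mm from the fingers) shows the batten flat and parallel. Now measuring the gap numerically.

```bash
python3 - <<'E'
from fit import *
np.set_printoptions(precision=4,suppress=True)
ry=np.array([.04,.9992]);m=ctrl.camera_model('scene')
F=lambda x,y:np.array([(x+.5)/8-.5+240,(y+.5)/8-.5+185])
g=cv2.cvtColor(cv2.imread('pics/scene4.png'),cv2.COLOR_BGR2GRAY)
p,r,n=edge(g,F(165,438),F(262,285),half=3);e=ray(m,p,.1);print('edge',r,n,e@ry)
for half in(2,3):
    l,rl=dark(g,F(375,107),F(318,185),half=half);w=ray(m,l,.12);d=w[1]-w[0];print('top line',rl,l.ravel(),w@ry,'ang',np.arctan(d[1]/d[0]),'gap',1e3*((w@ry).mean()-(e@ry).mean()))
# side: bottom of line at z=.1..
w=ray(m,[F(309,228)],.1);print('side bottom',w@ry,w)
# second line for consistency
l,rl=dark(g,F(182,38),F(122,120),half=3);w=ray(m,l,.12);print('line_right',rl,w@ry,'(+.08)',(w@ry).mean()+.08)
# top camera
m=ctrl.camera_model('top');g=cv2.cvtColor(cv2.imread('pics/top4.png'),cv2.COLOR_BGR2GRAY)
rx=np.array([.9992,-.04])
P=lambda x,c,z:proj(m,[*(rx*x+ry*c),z])[0]
for a,b in((.62,.69),(.43,.52)):
    p,r,n=edge(g,P(a,-.0687,.1),P(b,-.0687,.1),half=4);e=ray(m,p,.1);print('top edge',r,n,e@ry)
for c in(-.0642,-.1442):
    l,rl=dark(g,P(.55,c,.12),P(.59,c,.12),half=3);w=ray(m,l,.12);print('top-cam line',rl,l.ravel(),w@ry,'expected',c)
E
```

```text
edge 0.3024375901487104 24 [-0.0664 -0.0676]
top line 0.07230332386485984 [286.1114 197.6992 279.1796 207.5904] [-0.0628 -0.0627] ang -0.03900611675528921 gap 4.255335561532195
top line 0.4468080172982131 [286.3249 197.8552 279.4239 207.7689] [-0.0619 -0.0618] ang -0.036482489832789046 gap 5.150921449616395
side bottom [-0.0643] [[ 0.59  -0.088]]
line_right 0.05428496690960357 [-0.1424 -0.1428] (+.08) -0.06261094166957588
top edge 0.22490596325507275 25 [-0.0771 -0.0673]
top edge 0.3082706103908857 25 [-0.0672 -0.0656]
top-cam line 0.5501778006855755 [336.3626 184.759  339.9364 174.8721] [-0.0527 -0.0651] expected -0.0642
top-cam line 0.03362688063771454 [359.8271 185.775  360.1138 175.7418] [-0.1447 -0.1445] expected -0.1442
```

All three estimates agree (4.3, 4.4 and 4.5 mm left; line parallel to within 2 mrad). Final slide is 4.4 mm.

```bash
python3 - <<'E'
from fit import *
np.set_printoptions(precision=4,suppress=True)
p0=np.array([.5742,.1319,.127]);r3=np.array([.04,.9992,0]);ry=r3[:2]
print(ctrl.move_linear(p0-.1634*r3,speed=.015,frame=down(-.04),guard=12));ctrl.wait(.5)
s=ctrl.sense();print(round(s['clock'],2),s['eef_pos'],s['contact_force'],s['gripper_width'],abs(s['joint_vel']).max())
cv2.imwrite('pics/scene5.png',ctrl.grab_frame('scene'))
m=ctrl.camera_model('scene');F=lambda x,y:np.array([(x+.5)/8-.5+240,(y+.5)/8-.5+185])
g=cv2.cvtColor(cv2.imread('pics/scene5.png'),cv2.COLOR_BGR2GRAY)
p,r,n=edge(g,F(165,438),F(262,285),half=3);e=ray(m,p,.1)@ry
D=np.array([-1.3,-.55])
for k,a,b,o in(('ll',F(375,107),F(318,185),0),('lr',F(182,38),F(122,120),.08)):
    l,rl=dark(g,a+D,b+D,half=2);w=ray(m,l,.12)@ry;print(k,rl,w,'gap mm',1e3*(w.mean()+o-e.mean()))
cv2.imwrite('pics/s5c.png',cv2.resize(cv2.imread('pics/scene5.png')[150:260,190:350],None,fx=5,fy=5,interpolation=cv2.INTER_CUBIC))
E
```

```text
False
10.79 [ 0.5681 -0.0313  0.1278] [0.9882 1.2652 5.9117] 0.04826915454332971 0.0015791555262039381
ll 0.06912286003541589 [-0.0669 -0.0671] gap mm 0.13233696483888613
lr 0.04967481247119424 [-0.1468 -0.1468] gap mm 0.3316481766949403
```

View pics/s5c.png

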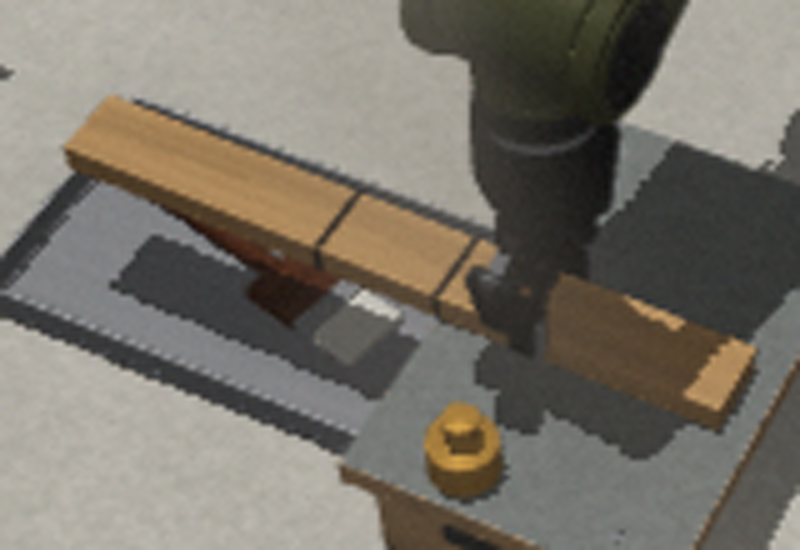

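The line (crop 475,240 → 437,305) meets the riser's edge at the batten's side. The batten lies flat, and the tray, brush and weight are undisturbed. I'm handing in while still gripping.

```bash
python3 -c "
from station import ctrl
print(ctrl.close_job(), ctrl.sense()['clock'])"
```

```text
the job is handed in; nothing more can be done
the job is handed in; nothing more can be done
```

The batten is out over the drip tray on the right, with the second pencil line on the riser's right edge. I handed the job in at about 10.9 s of the 32 s, still gripping.

**What I did:** The tray stood on the right, so the line to use was line_left. I gripped the batten 100 mm left of its middle with a 50 N grip. I then slid it 163 mm to the right at constant height, turning it about 0.10 rad on the way to square it with the riser.

**Last checks:**
- **Line on the edge:** in the scene camera the line lies 0.1–0.3 mm from the edge. Camera calibration is good to about 2 mm. The wrist-camera plan agreed to within about 0.2 mm. Just before the last 4.4 mm of slide, the line was parallel to the edge within a few mrad.
- **Flat and still:** the batten was pressed onto the riser with a steady 6 N or so, and the grip width was steady at 48.3 mm. Joint speeds were near zero.
- **Everything else:** the tray, brush and weight looked unmoved in the last picture. The boards and folder looked untouched just after the grip. I did not check the can, pot or dish again at the end, but the arm worked well away from them.

**Disagreement:** the top-camera fits of line_left and part of the riser edge were poor, because the gripper and weight hid them, so I did not use them. Its fit of the other pencil line agreed to 0.5 mm.

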